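# Shut and bolt the cover of a guarded test box

## Task

The driver board in the grey test box is about to be powered, so make the box safe: shut its clear hinged cover fully, then lock it with the barrel bolt along the front. Lift the red-knobbed bolt handle out of its notch, slide the bolt all the way through the brass staple on the cover, and let the handle drop fully into the other notch. Then let go, and leave the other things on the bench as they are.

Things in the scene. Friction and masses are not known exactly. Their poses are not given: they have to be found in the camera images.
- test_box: Grey open-topped test box fixed to the bench, 140 mm deep (own x) by 240 mm wide (own y), walls 66 mm high, a green driver board inside. Origin: centre of its underside; own z is up, own -x is the front, facing the robot more or less. A 52 mm high ledge, 46 mm deep and 180 mm wide along the front, carries the steel barrel bolt.
- cover (a joint): Clear cover in an aluminium frame, 142x236 mm, hinged at the back of the box (axis along the box's own y, at own x = +73 mm, z = 68 mm). Rad: 0 = shut, positive = open, front edge raised; starts 0.5 to 0.9. Stiff hinge: it stays where it is left; about 1 N pressed square on its front edge closes it. The bolt cannot enter the staple unless the cover is fully shut.
- cover_pad (a point): Centre of the top of the black rubber push pad (26x44 mm) on the cover near its front edge, 129 mm from the hinge axis along the cover and 7 mm off it square to the cover. With the cover shut it lies at the box's own x = -56, y = 0, z = 75 mm. Moves and turns with the cover.
- staple (a point): Centre of the brass staple on the cover's front edge: a square loop, 18 mm opening, 28 mm outside, 5 mm thick along y. With the cover shut it lies at the box's own x = -88, y = +36, z = 72 mm, in line with the bolt. Moves with the cover.
- bolt (a joint): Slide of the bolt rod (12 mm thick; axis along the box's own y at own x = -88, z = 72 mm; in steel brackets with tops at z = 87 mm). In m along own +y: 0 = drawn back (the start), 0.052 = end stop, fully through the staple, the handle over the locked notch. Friction about 1.2 N. It slides only while the handle is lifted clear of the comb.
- handle (a joint): Turn of the bolt handle (steel bar 8 mm thick) about the rod axis, in rad: 0 = level towards the front of the box, down in a notch; positive = lifted; stop at 1.35. It must be lifted above about 0.68 rad to pass over the comb. It falls back by its own weight when let go.
- knob (a point): Centre of the red knob, a drum 20 mm across and 20 mm long (axis along the box's own y) at the end of the handle, 58 mm from the rod axis. In a notch: box own x = -146, z = 72 mm, y = -60 (unlocked) or -8 mm (locked). Can be pinched from above across its flat ends, fingers closing along own y; it turns between the fingers as it is lifted along its arc.
- notch_unlocked (a point): Centre of the open top of the notch where the handle lies at the start, in the dark comb plate in front of the rod: 13 mm wide, 18 mm deep, at the box's own x = -110, y = -60, z = 84 mm (top of the comb). The plate is 6 mm thick in x.
- notch_locked (a point): Centre of the open top of the other notch of the comb, where the handle must end: 13 mm wide, 18 mm deep, at the box's own x = -110, y = -8, z = 84 mm.
- mug: green and white mug, 78x116x101 mm, a loose bystander; origin at the centre of its underside
- capacitor: blue cylinder capacitor standing upright, 25 mm wide, 42 mm tall, a loose bystander; origin at the centre of its underside
- tube_starter: white cylindrical tube starter standing upright, 22 mm wide, 42 mm tall, a loose bystander; origin at the centre of its underside
- led_driver: white plastic lamp driver block, 34x107x22 mm, a loose bystander; origin at the centre of its underside
- screwdriver_small: small blue screwdriver, 11x120x11 mm, lying, a loose bystander; origin at the centre of its underside

How it is judged:
On the way, in this order (a step that is already met when the one before it is completed fails the run):
1. the cover is fully shut while the bolt is still drawn back (value of joint cover below 0.03 rad and value of joint bolt below 0.01 m), for 0.2 s.
2. the handle is lifted out of the unlocked notch (value of joint handle above 0.5 rad and value of joint cover below 0.03 rad).
3. the bolt is slid through the staple of the shut cover (value of joint bolt above 0.044 m and value of joint cover below 0.04 rad).
At the end, for the whole second after the job is handed in: The cover is shut (within 0.04 rad), the bolt is thrown through the staple (at least 44 of its 52 mm), the handle lies down in the locked notch (within 0.12 rad of fully down), all at rest (all of step 3 and value of joint handle below 0.12 rad and velocity of joint handle below 0.1 rad/s and velocity of joint bolt below 0.01 m/s); the robot touches nothing.
It fails at once if the mug is moved more than 25 mm or tipped over (distance of mug from where it was at the start of the episode above 0.025 m or angle between mug's own z axis and vertical above 0.5 rad).
It fails at once if the capacitor is moved more than 25 mm or tipped over (distance of capacitor from where it was at the start of the episode above 0.025 m or angle between capacitor's own z axis and vertical above 0.5 rad).
It fails at once if the tube starter is moved more than 25 mm or tipped over (distance of tube_starter from where it was at the start of the episode above 0.025 m or angle between tube_starter's own z axis and vertical above 0.5 rad).
It fails at once if the led driver is moved more than 25 mm (distance of led_driver from where it was at the start of the episode above 0.025 m).
It fails at once if the screwdriver small is moved more than 25 mm (distance of screwdriver_small from where it was at the start of the episode above 0.025 m).
It also fails if it takes over 56 s, if anything falls off the work surface, if the arm or the gripper's body presses on something with over 40 N, if the wrist force passes 120 N, or if a joint passes its speed limit or range.

## Robot

A 6-joint arm with a two-finger parallel gripper is mounted at the origin on a cart in front of the work surface, level with it; the furniture and walls round the work are solid. World frame = base frame: x ahead of the robot, y to its left, z up, the work surface at z = 0. Lengths are in m, angles in rad, forces in N, time in s.
With the tool pointing down it reaches from about 0.35 to 0.85 m from the base axis. Payload 8.1 kg.
Tool frame: the origin (TCP) lies on the mounting face of the last link; the fingertips stand 186 mm ahead of it and the grasp point (between the pads) lies 167 mm ahead of it; z points along the fingers, y is the line along which they close (so a half turn about z gives the same grasp; the last joint's range is limited). The gripper opens to 93 mm and grips with 3 to 60 N. Pads are 15 mm wide; open, the fingers measure 128 mm over their backs; the gripper's body (75 mm by 188 mm) begins 65 mm behind the grasp point.
Start: joints at [1.182, 0.13, 1.488, -0, 1.523, -0.085], TCP at [0.179, 0.573, 0.405] pointing down, gripper open.
Joint ranges: [-2.96, 2.96], [-0.89, 2.26], [0.02, 2.5], [-1.34, 4.48], [0, 2.73], [-2.66, 2.66]. Speed limits (rad/s): [2.39, 2.39, 2.79, 3.14, 3.14, 3.14].

## Interface

Orientations are given as a unit quaternion [w, x, y, z].
In Python, from rig import env, vision gives the robot as it stands.
- The arm moves only by the tool servo_tool, never from a script. Its arguments are lists of equal length, an entry for each row: "jaw": the closure in counts, from 0 (fully open) to 255 (shut); "offset": the shift along the tool's x, y, z in mm, a list of three; "twist": the turn about the tool's z in rad. In form: {"jaw": [jaw, ...], "offset": [[dx, dy, dz], ...], "twist": [twist, ...]}. A call has 1 to 12 rows; each row is the pose to reach, as a shift and turn from the pose commanded when the call began, along the tool's axes at that moment; what a row does not reach only later rows make up. A row lasts 1/12 s, in which the tool goes at most 41.7 mm and 7.16 degrees, less where a joint would pass 70% of its speed; a pose out of reach is approached as far as the arm can. A call with a gripper value outside its range is refused whole. The fingers move at their own pace and stop on an object; the grip force is fixed at half the most. Time passes only in rows, so rows that repeat a pose let the fingers close. It gives the time, the measured TCP pose, the force, the opening and the grip force at its end, in the units of the state.
- env.observe(): the state, without advancing time (a new reading comes with each control period).
- vision.read_camera(name): name is "side" or "top"; returns a dict with "frame" (420x560x3 uint8, red, green, blue), "mtx" (3x3 intrinsics, pixels), "distortion" ([k1, k2, p1, p2, k3] as OpenCV has them; the pictures are not rectified), "eye" and "attitude" of the camera in the world. Camera axes: x right, y up, looking along -z (the intrinsics and any distortion apply to the point x, -y, -z); pixel columns grow to the right and rows downward; lengths in m; the calibration is good to about 2 mm. A picture is of the moment at which its call begins. There is no depth.
- env.job_done(): hands the job in; it is judged then, once.
The state is a dict: "t": time; "joints": joint angles; "dq": joint speeds; "joint_efforts": joint torques, N m; "tcp_pos": TCP position; "tool_rot": TCP orientation; "force": force on the tool from outside, world axes, zero at the start; "ft_torque": the same for the moment, N m; "grip_width": finger opening in m; "gripper_force": force on a finger pad.
Only numpy, scipy, OpenCV 4.12 (cv2) and the standard library are available. Lean on these libraries where they do the work, as an engineer would, in place of code of your own. Each camera call takes 0.05 s, during which the arm holds its last target. There are 200 camera calls.

## Working session

There is one attempt and no reset: what is moved stays moved. The work goes in short steps, Python scripts to look and compute and a tool call to move; the robot and the scene stay as the last step left them, time stands still between calls to the robot, and variables do not carry over. Pictures are saved under pics/ and viewed, at most 10 in all, crops included, and the job is handed in when it is done.

Besides the shell and the picture viewer there is one more tool, called after ">>>" as a command line: name --pt "numbers of a row" for each row, then --argument value for the rest. servo_tool: Moves the arm, as the interface text tells. Its arguments: {"type":"object","properties":{"jaw":{"type":"array","items":{"type":"number"}},"offset":{"type":"array","items":{"type":"array","items":{"type":"number"}}},"twist":{"type":"array","items":{"type":"number"}}},"required":["jaw","offset","twist"]}

```bash
mkdir -p pics; python3 - <<'E'
from rig import env, vision
import cv2
print(env.observe())
for n in("side","top"):
    c=vision.read_camera(n); cv2.imwrite(f"pics/{n}0.png",c["frame"][:,:,::-1]); print({k:v for k,v in c.items() if k!="frame"})
E
```

```text
{'t': 0.0, 'joints': array([ 1.18163910e+00,  1.31179495e-01,  1.48925629e+00, -7.00994740e-07,
        1.52304475e+00, -8.53858894e-02]), 'dq': array([ 0.0004636 ,  0.0010093 , -0.00056122, -0.00182085,  0.00084794,
        0.00095719]), 'joint_efforts': array([ 1.11246343e-03, -5.59840643e+01, -4.91767323e+01,  7.68422987e-02,
        3.52760672e-02, -1.98789330e-04]), 'tcp_pos': array([0.17935555, 0.57232424, 0.40368883]), 'tool_rot': array([-2.21533734e-04,  1.51302277e-01,  9.88487091e-01, -9.17573725e-04]), 'force': array([-0.59080883,  0.18087378, -0.71091557]), 'ft_torque': array([ 0.00340074,  0.0578048 , -0.00075128]), 'gripper_force': 0.0, 'grip_width': 0.09259759617086555}
{'mtx': array([[503.6506964 ,   0.        , 287.03380052],
       [  0.        , 503.6506964 , 212.99450552],
       [  0.        ,   0.        ,   1.        ]]), 'distortion': array([-0.04001131,  0.        ,  0.        ,  0.        ,  0.        ]), 'eye': array([0.44590346, 1.06796114, 0.64524644]), 'attitude': array([-0.04947908, -0.03765687,  0.52911018,  0.84627194])}
{'mtx': array([[415.30469295,   0.        , 275.94984321],
       [  0.        , 415.30469295, 212.56264853],
       [  0.        ,   0.        ,   1.        ]]), 'distortion': array([0.01825498, 0.        , 0.        , 0.        , 0.        ]), 'eye': array([ 0.41777747, -0.11100721,  1.45999787]), 'attitude': array([-0.70348173, -0.03410566,  0.04094491,  0.70871275])}
```

View pics/top0.png

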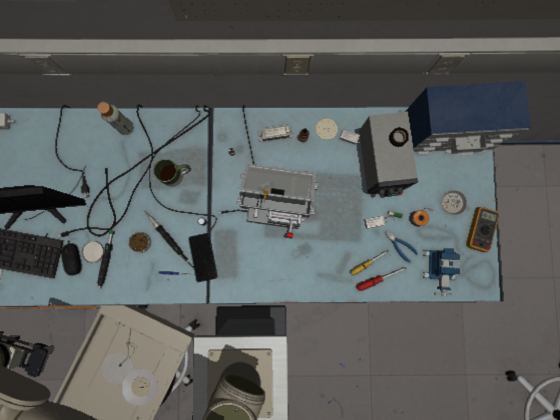

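View pics/side0.png

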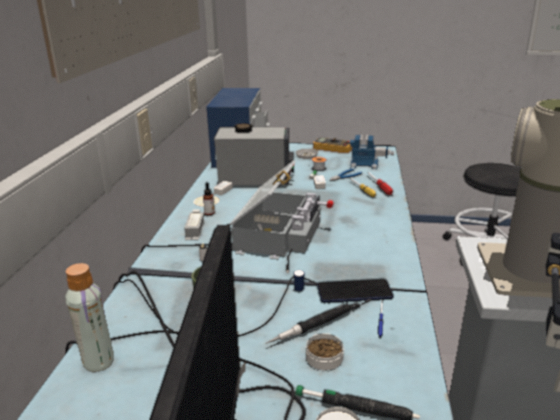

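The top view shows the box at about (280,195) with the red knob at (289,235). The side view shows the box at about (280,220) with the cover open and the knob at (330,204). Next I'll enlarge both.

```bash
python3 - <<'E'
import cv2
a=cv2.imread("pics/top0.png")[155:250,225:330]; b=cv2.imread("pics/side0.png")[150:280,220:350]
cv2.imwrite("pics/ct.png",cv2.resize(a,None,fx=6,fy=6,interpolation=cv2.INTER_CUBIC))
cv2.imwrite("pics/cs.png",cv2.resize(b,None,fx=4.5,fy=4.5,interpolation=cv2.INTER_CUBIC))
E
```

```text
(no output)
```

View pics/ct.png

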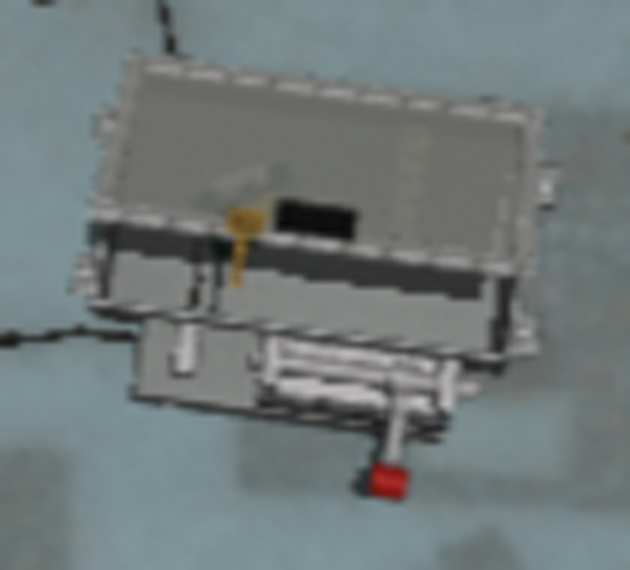

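View pics/cs.png

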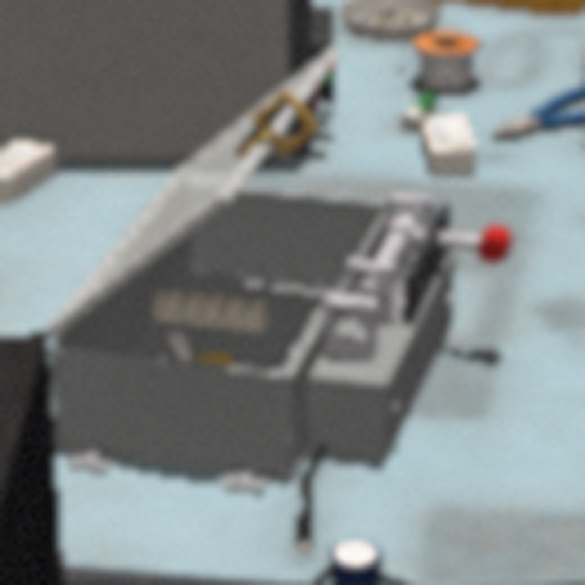

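The top crop shows the knob at (388,480), the pad at (317,219) and the wall and cover corners. The side crop shows the knob at (495,242), the staple at (284,124) and the left wall's top corners. I'll fit the box pose and cover angle to these.

```bash
cat > h.py <<'E'
import numpy as np, cv2
from scipy.spatial.transform import Rotation as R
def proj(c,P):
    P=np.atleast_2d(P); q=c["attitude"]; Rm=R.from_quat([q[1],q[2],q[3],q[0]]).as_matrix()
    p=(P-c["eye"])@Rm*[1,-1,-1]
    return cv2.projectPoints(p.astype(float),np.zeros(3),np.zeros(3),c["mtx"],c["distortion"])[0][:,0]
def box(b,P):   # box frame m -> world
    c,s=np.cos(b[2]),np.sin(b[2]); P=np.atleast_2d(P)
    return P@np.array([[c,s,0],[-s,c,0],[0,0,1]])+[b[0],b[1],0]
def cov(th,r,h,y): return [.073-r*np.cos(th)+h*np.sin(th),y,.068+r*np.sin(th)+h*np.cos(th)]
E
python3 - <<'E'
from h import *
from rig import env,vision
from scipy.optimize import least_squares
ct,cs=vision.read_camera("top"),vision.read_camera("side")
def pts(p):
    th=p[3]
    T=[[-.146,-.06,.072],cov(th,.129,.007,0),[.07,.118,.07],[.07,-.118,.07],[-.07,.12,.066],[-.07,-.12,.066]]
    S=[[-.146,-.06,.072],cov(th,.161,.004,.036),[-.07,.12,.066],[.07,.12,.066]]
    return box(p,T),box(p,S)
mt=np.array([[388,480],[317,219],[132,62],[545,108],[90,305],[503,365]])/6+[225,155]
ms=np.array([[495,242],[284,124],[300,375],[58,340]])/4.5+[220,150]
def f(p):
    T,S=pts(p); return np.r_[(proj(ct,T)-mt).ravel(),(proj(cs,S)-ms).ravel()]
s=least_squares(f,[.5,-.15,-.1,.7],loss="soft_l1",x_scale=.01)
b=s.x;print(b.round(4),f(b).round(1).reshape(-1,2).tolist())
for n,P in dict(pad=cov(b[3],.129,.007,0),padshut=[-.056,0,.075],knob=[-.146,-.06,.072],knob2=[-.146,-.008,.072]).items(): print(n,box(b,P)[0].round(4))
np.save("b.npy",b)
E
```

```text
[ 0.6421 -0.1326 -0.1426  0.7254] [[0.3, 0.3], [-0.2, 0.0], [-0.6, 0.0], [-0.7, 1.7], [0.0, 0.0], [1.6, -0.4], [0.3, -0.3], [1.0, -0.9], [-1.2, -0.6], [-1.3, 0.8]]
pad [ 0.6234 -0.1299  0.1588]
padshut [ 0.5867 -0.1246  0.075 ]
knob [ 0.489  -0.1712  0.072 ]
knob2 [ 0.4964 -0.1198  0.072 ]
```

>>> servo_tool --jaw '[255,255,255,255,255,255,255,255,255,255,255,255]' --pt "-634 -537 0" --pt "-634 -537 0" --pt "-634 -537 0" --pt "-634 -537 0" --pt "-634 -537 0" --pt "-634 -537 0" --pt "-634 -537 0" --pt "-634 -537 0" --pt "-634 -537 0" --pt "-634 -537 0" --pt "-634 -537 0" --pt "-634 -537 0" --twist '[-0.16,-0.16,-0.16,-0.16,-0.16,-0.16,-0.16,-0.16,-0.16,-0.16,-0.16,-0.16]'

```text
t: 1.2
tcp_pos: [0.4473, 0.1482, 0.4049]
tool_rot: [0.0, 0.072, 0.997, 0.0]
force: [0.9, 0.2, -0.7]
grip_width: 0.0172
gripper_force: 0.0
```

```bash
cat >> h.py <<'E'
def off(P,yaw=None):
    "tool offset mm to bring TCP to world P"
    from rig import env
    o=env.observe(); q=o["tool_rot"]; Rt=R.from_quat([q[1],q[2],q[3],q[0]]).as_matrix()
    b=np.load("b.npy"); ya=np.arctan2(Rt[1,1],Rt[0,1]); e=(ya-(b[2]+np.pi/2))
    print("t",round(o["t"],2),"tcp",o["tcp_pos"].round(4),"f",o["force"].round(1),"w",round(o["grip_width"],4),"twist needed",round((e+1.57)%3.1416-1.57,3),"toolz",Rt[:,2].round(3))
    for p in np.atleast_2d(P): print(((p-o["tcp_pos"])@Rt*1000).round(1).tolist())
E
python3 - <<'E'
from h import *
b=np.load("b.npy"); p=box(b,cov(b[3],.129,.007,0))[0]
off(p+[0,0,.24])
E
```

```text
t 1.2 tcp [0.4473 0.1482 0.4049] f [ 0.9  0.2 -0.7] w 0.0172 twist needed -0.001 toolz [ 0.  0. -1.]
[-214.2, -250.1, 6.1]
```

>>> servo_tool --jaw '[255,255,255,255,255,255,255,255,255,255,255]' --pt "-214 -250 0" --pt "-214 -250 0" --pt "-214 -250 0" --pt "-214 -250 0" --pt "-214 -250 0" --pt "-214 -250 0" --pt "-214 -250 0" --pt "-214 -250 0" --pt "-214 -250 0" --pt "-214 -250 0" --pt "-214 -250 0" --twist '[0,0,0,0,0,0,0,0,0,0,0]'

```text
t: 2.12
tcp_pos: [0.6226, -0.1277, 0.4041]
tool_rot: [-0.001, 0.072, 0.997, 0.0]
force: [-0.3, 0.1, 0.4]
grip_width: 0.0003
gripper_force: 0.0
```

```bash
python3 - <<'E'
from h import *
from rig import vision
b=np.load("b.npy")
# contact at pad while shutting: tip half-width 7.5mm; aim tip centre at pad centre
off([box(b,cov(t,.129,.007,0))[0]+[0,0,.186] for t in np.r_[b[3]+.1,b[3],.6,.5,.4,.3,.2,.1,0]])
c=vision.read_camera("side");cv2.imwrite("pics/s1.png",cv2.resize(c["frame"][60:260,200:380,::-1],None,fx=3,fy=3,interpolation=cv2.INTER_CUBIC))
E
```

```text
t 2.12 tcp [ 0.6226 -0.1277  0.4041] f [-0.3  0.1  0.4] w 0.0003 twist needed -0.002 toolz [-0.001  0.001 -1.   ]
[-10.7, -2.1, 50.6]
[-1.2, -2.1, 59.3]
[9.4, -2.1, 71.5]
[16.7, -2.1, 82.1]
[22.9, -2.1, 93.5]
[28.0, -2.2, 105.3]
[31.9, -2.2, 117.7]
[34.5, -2.2, 130.3]
[35.8, -2.2, 143.2]
```

View pics/s1.png

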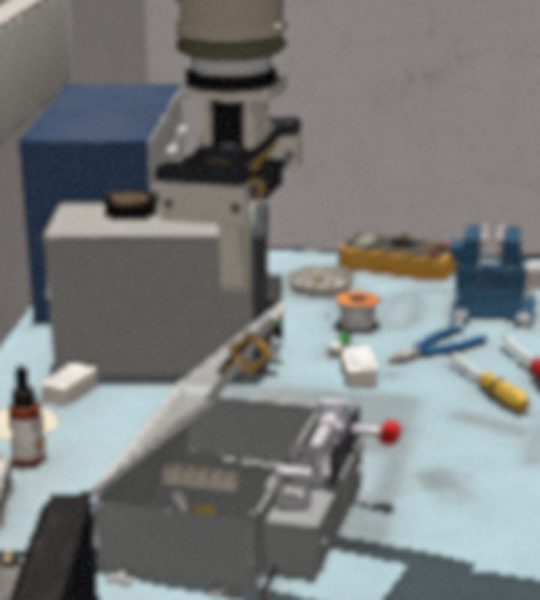

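The fingertips, at about (235,290), stand above the cover, and the pad lies below them. I'll now close the cover along its arc.

>>> servo_tool --jaw '[255,255,255,255,255,255,255,255,255,255,255,255]' --pt "-1 -2 25" --pt "-1 -2 45" --pt "-1 -2 55" --pt "4 -2 64" --pt "9 -2 72" --pt "17 -2 82" --pt "23 -2 94" --pt "28 -2 105" --pt "32 -2 118" --pt "34 -2 130" --pt "35 -2 138" --pt "35 -2 141" --twist '[0,0,0,0,0,0,0,0,0,0,0,0]'

```text
t: 3.17
tcp_pos: [0.587, -0.1246, 0.2617]
tool_rot: [-0.001, 0.072, 0.997, 0.0]
force: [-0.8, -0.1, 0.9]
grip_width: 0.0003
gripper_force: 0.3
```

```bash
python3 - <<'E'
from h import *
b=np.load("b.npy"); off(box(b,[-.056,0,.075])+[0,0,.186])
E
```

```text
t 3.17 tcp [ 0.587  -0.1246  0.2617] f [-0.8 -0.1  0.9] w 0.0003 twist needed -0.001 toolz [-0.002  0.001 -1.   ]
[0.4, -0.1, 0.7]
```

Next I'll press gently until contact shows in the force.

>>> servo_tool --jaw '[255,255,255,255,255]' --pt "0 0 2" --pt "0 0 3" --pt "0 0 4" --pt "0 0 4" --pt "0 0 4" --twist '[0,0,0,0,0]'

```text
t: 3.58
tcp_pos: [0.5877, -0.1248, 0.2612]
tool_rot: [-0.001, 0.072, 0.997, 0.0]
force: [-9.5, 3.2, 10.4]
grip_width: 0.0001
gripper_force: 5.6
```

The cover is shut: contact came at 10 N with the tip at z = 75 mm. Next I'll lift and hover over the knob with the gripper open.

>>> servo_tool --jaw '[255,255,150,60,0,0,0,0,0]' --pt "0 0 -25" --pt "0 0 -40" --pt "35 -15 -40" --pt "70 -30 -40" --pt "90 -60 -40" --pt "90 -60 -40" --pt "90 -60 -40" --pt "90 -60 -40" --pt "90 -60 -40" --twist '[0,0,0,0,0,0,0,0,0]'

```text
t: 4.33
tcp_pos: [0.4909, -0.1711, 0.3002]
tool_rot: [0.001, 0.072, 0.997, -0.0]
force: [0.2, -0.2, 0.4]
grip_width: 0.0426
gripper_force: 0.0
```

```bash
python3 - <<'E'
from h import *
from rig import vision
b=np.load("b.npy")
off(box(b,[-.146,-.06,.072])+[0,0,.167])
t=vision.read_camera("top")["frame"][155:250,225:330,::-1];s=vision.read_camera("side")["frame"][150:245,230:335,::-1]
cv2.imwrite("pics/h1.png",cv2.resize(np.hstack([t,s]),None,fx=3.8,fy=3.8,interpolation=cv2.INTER_CUBIC))
c=vision.read_camera("side")
print((proj(c,box(b,[[-.146,-.06,.072],[-.088,.036,.072]]))-[230,150])*3.8)
E
```

```text
t 4.33 tcp [ 0.4909 -0.1711  0.3002] f [ 0.2 -0.2  0.4] w 0.0426 twist needed -0.001 toolz [ 0.001 -0.    -1.   ]
[1.9, -0.4, 61.2]
[[381.06134265 203.28182367]
 [269.54280553 252.67379975]]
```

View pics/h1.png

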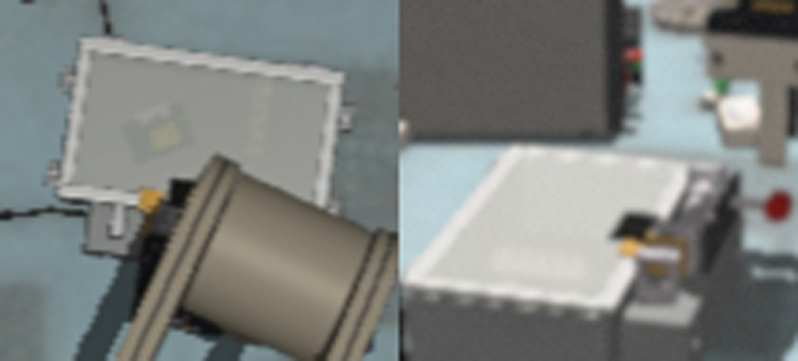

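The cover is shut, the staple is at the predicted spot, and the knob is within about 1 px of the prediction with the fingers above it. I'll descend and grip.

>>> servo_tool --jaw '[0,0,0,0,0,255,255,255,255,255,255,255]' --pt "2 0 0" --pt "2 0 20" --pt "2 0 40" --pt "2 0 55" --pt "2 0 61" --pt "2 0 61" --pt "2 0 61" --pt "2 0 61" --pt "2 0 61" --pt "2 0 61" --pt "2 0 61" --pt "2 0 61" --twist '[0,0,0,0,0,0,0,0,0,0,0,0]'

```text
t: 5.48
tcp_pos: [0.4883, -0.1711, 0.2392]
tool_rot: [0.0, 0.072, 0.997, -0.0]
force: [0.3, -0.6, -0.7]
grip_width: 0.0507
gripper_force: 0.0
```

```bash
python3 - <<'E'
from h import *
b=np.load("b.npy")
k=lambda a,y:box(b,[-.088-.058*np.cos(a),y,.072+.058*np.sin(a)])[0]+[0,0,.167]
off([k(a,-.06) for a in (0,.15,.3,.45,.6,.75,.9,1)]); off([k(1,-.008),k(0,-.008)])
E
```

```text
t 5.48 tcp [ 0.4883 -0.1711  0.2392] f [ 0.3 -0.6 -0.7] w 0.0507 twist needed -0.001 toolz [ 0.001 -0.    -1.   ]
[-0.8, -0.0, 0.2]
[-1.4, -0.0, -8.4]
[-3.4, -0.0, -16.9]
[-6.6, -0.0, -25.0]
[-10.9, -0.0, -32.5]
[-16.4, -0.0, -39.3]
[-22.7, -0.0, -45.2]
[-27.5, -0.0, -48.5]
t 5.48 tcp [ 0.4883 -0.1711  0.2392] f [ 0.3 -0.6 -0.7] w 0.0507 twist needed -0.001 toolz [ 0.001 -0.    -1.   ]
[-27.4, 52.0, -48.6]
[-0.7, 52.0, 0.2]
```

>>> servo_tool --jaw '[255,255,255,255,255,255,255,255]' --pt "-1 0 0" --pt "-1 0 0" --pt "-1 0 0" --pt "-1 0 0" --pt "-1 0 0" --pt "-1 0 0" --pt "-1 0 0" --pt "-1 0 0" --twist '[0,0,0,0,0,0,0,0]'

```text
t: 6.15
tcp_pos: [0.4892, -0.1703, 0.2386]
tool_rot: [-0.0, 0.072, 0.997, 0.001]
force: [-0.6, 5.8, 1.4]
grip_width: 0.0197
gripper_force: 30.0
```

The knob is gripped at 19.7 mm. I'll lift it along the arc.

>>> servo_tool --jaw '[255,255,255,255,255,255,255,255,255,255]' --pt "-1 0 -8" --pt "-3 0 -17" --pt "-6 0 -25" --pt "-10 0 -32" --pt "-16 0 -39" --pt "-22 0 -45" --pt "-27 0 -48" --pt "-27 0 -48" --pt "-27 0 -48" --pt "-27 0 -48" --twist '[0,0,0,0,0,0,0,0,0,0]'

```text
t: 6.98
tcp_pos: [0.5155, -0.1742, 0.2871]
tool_rot: [-0.001, 0.072, 0.997, 0.001]
force: [-4.5, 8.3, 4.1]
grip_width: 0.0195
gripper_force: 30.0
```

```bash
python3 - <<'E'
from h import *
from rig import vision
b=np.load("b.npy")
k=lambda a,y:box(b,[-.088-.058*np.cos(a),y,.072+.058*np.sin(a)])[0]+[0,0,.167]
off([k(1,-.06),k(1,-.008),k(0,-.008)])
c=vision.read_camera("side");cv2.imwrite("pics/s2.png",cv2.resize(c["frame"][120:250,230:360,::-1],None,fx=4,fy=4,interpolation=cv2.INTER_CUBIC))
E
```

```text
t 6.98 tcp [ 0.5155 -0.1742  0.2871] f [-4.5  8.3  4.1] w 0.0195 twist needed -0.001 toolz [-0.002  0.002 -1.   ]
[-0.0, -0.9, -0.7]
[0.0, 51.1, -0.6]
[26.6, 51.0, 48.2]
```

View pics/s2.png

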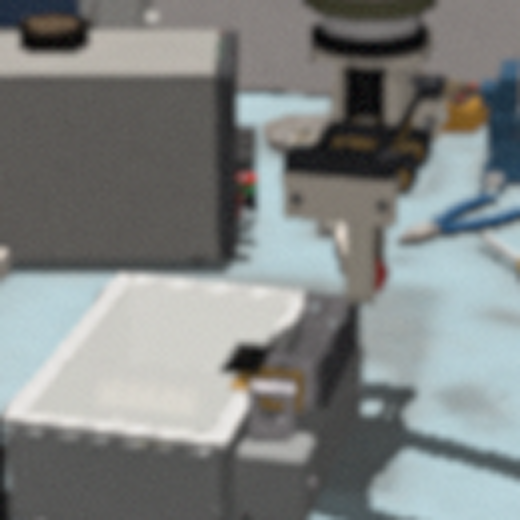

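The knob at (380,275) is raised between the fingers and the cover is still shut. I'll slide the bolt.

>>> servo_tool --jaw '[255,255,255,255,255,255,255,255,255,255]' --pt "0 6 0" --pt "0 13 0" --pt "0 20 0" --pt "0 27 0" --pt "0 34 0" --pt "0 41 0" --pt "0 47 0" --pt "0 51 0" --pt "0 52 0" --pt "0 52 0" --twist '[0,0,0,0,0,0,0,0,0,0]'

```text
t: 7.87
tcp_pos: [0.5229, -0.1234, 0.2871]
tool_rot: [-0.001, 0.072, 0.997, -0.0]
force: [-5.7, 1.7, 3.5]
grip_width: 0.0199
gripper_force: 30.0
```

```bash
python3 - <<'E'
from h import *
b=np.load("b.npy")
k=lambda a,y:box(b,[-.088-.058*np.cos(a),y,.072+.058*np.sin(a)])[0]+[0,0,.167]
off([k(a,-.008) for a in (1,.9,.75,.6,.45,.3,.15,0)])
E
```

```text
t 7.87 tcp [ 0.5229 -0.1234  0.2871] f [-5.7  1.7  3.5] w 0.0199 twist needed -0.001 toolz [-0.002 -0.    -1.   ]
[0.0, -0.1, -0.7]
[4.7, -0.1, 2.7]
[11.1, -0.1, 8.6]
[16.5, -0.1, 15.4]
[20.9, -0.1, 22.9]
[24.0, -0.1, 31.0]
[26.0, -0.1, 39.5]
[26.6, -0.1, 48.2]
```

The slide was 51 mm. I'll lower the handle along the arc.

>>> servo_tool --jaw '[255,255,255,255,255,255,255,255,255,255]' --pt "5 0.5 3" --pt "11 0.5 9" --pt "16 0.5 16" --pt "21 0.5 23" --pt "24 0.5 31" --pt "26 0.5 39" --pt "27 0.5 45" --pt "27 0.5 48" --pt "27 0.5 48" --pt "27 0.5 48" --twist '[0,0,0,0,0,0,0,0,0,0]'

```text
t: 8.7
tcp_pos: [0.4964, -0.1193, 0.2387]
tool_rot: [-0.001, 0.072, 0.997, -0.0]
force: [-0.8, 0.1, 8.2]
grip_width: 0.0197
gripper_force: 30.0
```

The handle is down at knob height. I'll release it and then rise.

>>> servo_tool --jaw '[150,80,80,80,80,80,80,80,80,80,80,80]' --pt "0 0 0" --pt "0 0 0" --pt "0 0 0" --pt "0 0 0" --pt "0 0 0" --pt "0 0 0" --pt "0 0 -20" --pt "0 0 -50" --pt "0 0 -90" --pt "0 0 -130" --pt "40 0 -130" --pt "80 0 -130" --twist '[0,0,0,0,0,0,0,0,0,0,0,0]'

```text
t: 9.7
tcp_pos: [0.4187, -0.1083, 0.3727]
tool_rot: [0.003, 0.072, 0.997, -0.001]
force: [-1.5, 0.2, -0.2]
grip_width: 0.0637
gripper_force: 0.0
```

>>> servo_tool --jaw '[80,80,80,80,80]' --pt "30 0 0" --pt "50 0 0" --pt "50 0 0" --pt "50 0 0" --pt "50 0 0" --twist '[0,0,0,0,0]'

```text
t: 10.12
tcp_pos: [0.3684, -0.1007, 0.3691]
tool_rot: [0.001, 0.072, 0.997, -0.0]
force: [0.7, -0.1, 0.8]
grip_width: 0.0638
gripper_force: 0.0
```

```bash
python3 - <<'E'
from h import *
from rig import vision
t=vision.read_camera("top")["frame"][155:260,225:330,::-1];s=vision.read_camera("side")["frame"][150:255,250:355,::-1]
cv2.imwrite("pics/e1.png",cv2.resize(np.hstack([t,s]),None,fx=3.8,fy=3.8,interpolation=cv2.INTER_CUBIC))
c=vision.read_camera("side");b=np.load("b.npy")
print((proj(c,box(b,[[-.146,-.008,.072]]))-[250,150])*3.8)
E
```

```text
[[290.77975727 234.14653696]]
```

View pics/e1.png

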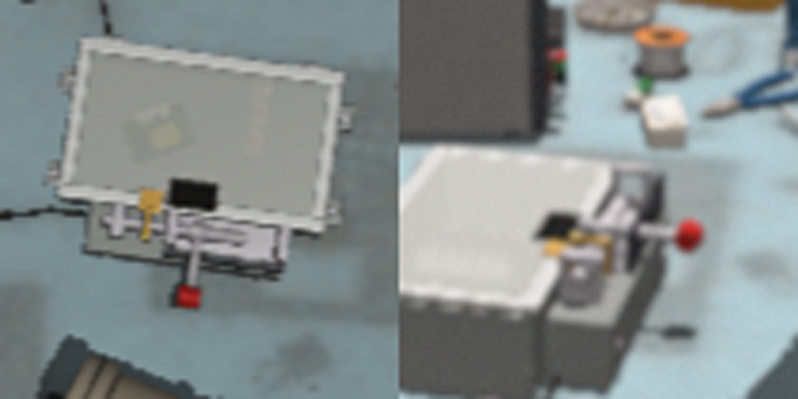

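The knob at (690,235) in the side half matches the predicted locked and down position (690,234). The bolt passes through the staple, the cover is shut and the arm is clear, so I'll hand in.

```bash
python3 -c "
from rig import env
print(env.job_done())"
```

```text
the job is handed in; nothing more can be done
None
```

The cover is shut, the bolt is through the staple with its handle down in the locked notch, and the arm is clear; I handed the job in at about 10 s, and no verdict was returned.

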